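# Offer the matching hinge leaf up to the jamb and hold it for the pin

### The arm

A 6-joint arm with a two-finger parallel gripper is mounted at the origin on a cart in front of the work surface, level with it; the furniture and walls round the work are solid. World frame = base frame: x ahead of the robot, y to its left, z up, the work surface at z = 0. Lengths are in m, angles in rad, forces in N, time in s.
With the tool pointing down it reaches from about 0.35 to 0.85 m from the base axis. Payload 8.1 kg.
Tool frame: the origin (TCP) lies at the very end of the fingers, on their centre line; the grasp point (between the pads) lies 19 mm behind it; z points along the fingers, y is the line along which they close (so a half turn about z gives the same grasp; the last joint's range is limited). The gripper opens to 93 mm and grips with 3 to 60 N. Pads are 15 mm wide; open, the fingers measure 128 mm over their backs; the gripper's body (75 mm by 188 mm) begins 65 mm behind the grasp point.
Start: joints at [-1.383, 0.13, 1.488, -0, 1.523, -0.085], TCP at [0.162, -0.578, 0.182] pointing down, gripper open.
Joint ranges: [-2.96, 2.96], [-0.89, 2.26], [0.02, 2.5], [-1.34, 4.48], [0, 2.73], [-2.66, 2.66]. Speed limits (rad/s): [2.39, 2.39, 2.79, 3.14, 3.14, 3.14].

### API

Orientations are given as a rotation vector (axis times angle).
In Python, from plant import monitor, eyes, ticket gives the robot as it stands.
- The arm moves only by the tool arm_command, never from a script. Its argument "deltas" is a list that holds one entry, the list of rows, each a list of 6 numbers: the shift along the world's x, y, z in cm, then the turn, a rotation vector about the world's x, y, z in degrees. In form: [[[tx, ty, tz, rx, ry, rz], ...]]. A call has 1 to 12 rows; each row shifts and turns the commanded pose from where the row before left it; what a row does not reach is not made up. A row lasts 1/12 s, in which the tool goes at most 41.7 mm and 7.16 degrees, less where a joint would pass 70% of its speed; a pose out of reach is approached as far as the arm can. A call is refused whole if a number of a shift passes 4.17 or a number of a turn 7.16, either way. A call with a gripper value outside its range is refused whole. "gripper" is the opening, from -1 (shut) to 1 (fully open), set as the call begins (left out, the last holds). The fingers move at their own pace and stop on an object; "squeeze" is the grip in N (left out, the last holds). Time passes only in rows, so rows that do not move let the fingers close. It gives the time, the measured TCP pose, the force, the opening and the grip force at its end, in the units of the state.
- monitor.read_state(): the state, without advancing time (a new reading comes with each control period).
- eyes.read_camera(name): name is "scene" or "side" or "wrist"; returns the picture (384x512x3 uint8, blue, green, red); there is no depth.
- eyes.camera_model(name): a dict with "fx", "fy", "cx", "cy" (pixels), "k1" (the pictures are not rectified: a ray, as slopes to the right and down, at radius r is drawn at 1 + k1 r^2 times it, then the intrinsics apply), "rvec" (rotation vector, rad) and "tvec" (3), from world to camera coordinates, as OpenCV has them. Camera axes: x right, y down, z forward; pixel columns grow to the right and rows downward; lengths in m; the calibration is good to about 2 mm. A picture is of the moment at which its call begins: read the wrist's pose just before it. camera_model takes no time and is no camera call; for the wrist camera it gives the pose at the moment of the call.
- ticket.close_job(): hands the job in; it is judged then, once.
The state is a dict: "t": time; "q": joint angles; "dq": joint speeds; "joint_torque": joint torques, N m; "tool_pos": TCP position; "orientation": TCP orientation; "force": force on the tool from outside, world axes, zero at the start; "wrist_torque": the same for the moment, N m; "opening": finger opening in m; "gripper_force": force on a finger pad.
Only numpy, scipy, OpenCV 4.12 (cv2) and the standard library are available. Lean on these libraries where they do the work, as an engineer would, in place of code of your own. Each camera call takes 0.05 s, during which the arm holds its last target. There are 200 camera calls.

### The job

Two loose wooden flaps with hinge leaves lie on the assembly board: pick up the one whose leaf has a single knuckle and offer it up to the jamb block, so that its knuckle sits between the block's two knuckles and the three bores line up well enough for the hinge pin to slide straight through. Finish while still holding the flap there in the gripper, level and still, carried by the gripper alone and never forced or pressed against the block. Leave the pin and everything else where it lies.

Things in the scene. Friction and masses are not known exactly. Their poses are not given: they have to be found in the camera images.
- flap: single-knuckle flap, the one to pick up, lying flat: wood 70 (x) x 50 (y) x 20 (z) mm, 5 mm steel leaf on top. One steel knuckle (tube, outside 20 mm, 26 mm long, bore 11 mm) beyond its +x end: tube axis along y, 47 mm in +x from the origin, 25 mm above the underside. Origin: centre of the wood's underside; z up. 0.13 to 0.23 kg. Can be gripped from above across its 50 mm of y at the origin
- bore_left (a point): centre of the bore at the +y end of the single flap's knuckle, (47, +13, 25) mm in the flap's frame, axes as the flap's
- bore_right (a point): centre of the bore at the -y end of the single flap's knuckle, (47, -13, 25) mm in the flap's frame, axes as the flap's
- jamb: jamb block, fixed on the board: wood 50 (x) x 140 (y) x 90 (z) mm, 5 mm steel hinge leaf on top. Two steel knuckles (outside 20 mm, each 20 mm long, bore 11 mm) stand out before its -x face, which looks roughly to the robot, 30 mm apart: the other knuckle fits between with 2 mm to spare at each end. Origin: centre of its foot, on the board's top; z up, y along the hinge axis
- jamb_axis (a point): middle of the gap between the jamb's knuckles, on the hinge axis: (-37, 0, 95) mm in the jamb's frame, 107 mm above the bench top; axes as the jamb's (y along the hinge axis, x into the block). The flap comes from the -x side, its own x along the jamb's x; a knuckle pushed 2 mm past the axis touches the block
- assembly_board: fixed plywood board 272 x 770 x 12 mm flat on the bench top, under everything named here; its top is 12 mm above the bench top; origin: centre of its underside
- two_knuckle_flap: the other flap, which does not match: wood 70 x 70 x 20 mm with a leaf of two knuckles (each 20 mm long) with a 30 mm gap between them; same frame as the single flap's, knuckles towards +x. To be left alone
- pin: bent steel hinge pin, 8 mm thick, 90 mm long with a 22 mm bent end, lying on the board; origin: middle of the long leg, at its underside, x along that leg. To be left alone
- screw_dish: round zinc dish of wood screws, 80 mm wide, 14 mm high; origin: centre of its underside. To be left alone
- steel_ring: flat steel ring, 56 mm wide, 6 mm high; origin: centre of its underside. To be left alone
- bench_dog: standing brass bench dog, a 70 mm high peg 24 mm wide; origin: centre of its foot. To be left alone
- offcut: dark wood offcut, 142 mm long, 42 mm across, 20 mm high; origin: centre of its underside. To be left alone
- awl: awl with a wooden handle, about 126 mm long, 30 mm high; origin: centre of its underside. To be left alone
- try_square: small try square, about 117 x 118 mm, 13 mm high; origin: centre of its underside. To be left alone

How it is judged:
On the way:
1. the single-knuckle flap is lifted clear of the board in the gripper (height (world z) of flap above 0.035 m and contact force between flap and the fingers above 3 N), for 0.2 s.
At the end, for the whole second after the job is handed in: both ends of the flap's bore within 3 mm of the jamb's axis in height and depth and within 16.5 mm of the gap's middle; flap level within 0.2 rad, still (20 mm/s, 0.2 rad/s), gripped (over 3 N), off the board, under 5 N on the jamb; every other loose thing within 20 mm of its start (x of bore_left in the frame of jamb_axis between -0.003 and 0.003 m and z of bore_left in the frame of jamb_axis between -0.003 and 0.003 m and x of bore_right in the frame of jamb_axis between -0.003 and 0.003 m and z of bore_right in the frame of jamb_axis between -0.003 and 0.003 m and y of bore_left in the frame of jamb_axis between -0.0165 and 0.0165 m and y of bore_right in the frame of jamb_axis between -0.0165 and 0.0165 m and angle between flap's own z axis and vertical below 0.2 rad and contact force between flap and the fingers above 3 N and contact force between flap and jamb below 5 N and contact force between flap and assembly_board below 0.1 N and linear speed of flap below 0.02 m/s and angular speed of flap below 0.2 rad/s and distance of each of pin, two_knuckle_flap, screw_dish, steel_ring, bench_dog, offcut, awl, try_square from where it was at the start of the episode below 0.02 m); the arm keeps its last pose, push and grip.
It fails at once if the flap is forced against the jamb block (over 40 N) (contact force between flap and jamb above 40 N).
It fails at once if another loose thing is moved more than 20 mm (distance of any of pin, two_knuckle_flap, screw_dish, steel_ring, bench_dog, offcut, awl, try_square from where it was at the start of the episode above 0.02 m).
It also fails if it takes over 45 s, if anything falls off the work surface, if the arm or the gripper's body presses on something with over 40 N, if the wrist force passes 120 N, or if a joint passes its speed limit or range.

## Working session

There is one attempt and no reset: what is moved stays moved. The work goes in short steps, Python scripts to look and compute and a tool call to move; the robot and the scene stay as the last step left them, time stands still between calls to the robot, and variables do not carry over. Pictures are saved under pics/ and viewed, at most 10 in all, crops included, and the job is handed in when it is done.

Besides the shell and the picture viewer there is one more tool, called after "Call:" by a JSON object that holds its "fn" and its "kwargs". arm_command: Moves the arm, as the interface text tells. Its arguments: {"type":"object","properties":{"deltas":{"type":"array"},"gripper":{"type":"number"},"squeeze":{"type":"number"}},"required":["deltas"]}

```bash
mkdir -p pics; cat > h.py <<'E'
import numpy as np, cv2
from plant import monitor, eyes, ticket
def K(m): return np.array([[m['fx'],0,m['cx']],[0,m['fy'],m['cy']],[0,0,1.]])
def ray(m,px):
    px=np.atleast_2d(np.float64(px)); d=(px-[m['cx'],m['cy']])/[m['fx'],m['fy']]; u=d.copy()
    for _ in range(30): u=d/(1+m['k1']*(u**2).sum(1,keepdims=True))
    R=cv2.Rodrigues(np.float64(m['rvec']))[0]; o=-R.T@np.float64(m['tvec']).ravel()
    return o,np.c_[u,np.ones(len(u))]@R
def plane(m,px,z):
    o,d=ray(m,px); return o+d*((z-o[2])/d[:,2])[:,None]
def proj(m,P):
    return cv2.projectPoints(np.float64(P).reshape(-1,1,3),np.float64(m['rvec']),np.float64(m['tvec']),K(m),np.array([m['k1'],0,0,0,0.]))[0].reshape(-1,2)
def tri(obs):
    A=np.zeros((3,3));b=np.zeros(3)
    for m,p in obs:
        o,d=ray(m,p); d=d[0]/np.linalg.norm(d[0]); M=np.eye(3)-np.outer(d,d);A+=M;b+=M@o
    return np.linalg.solve(A,b)
def grab(n,f):
    m=eyes.camera_model(n); im=eyes.read_camera(n); cv2.imwrite('pics/'+f,im); return m,im
E
python3 - <<'E'
from h import *
a=[]
for n in('scene','side','wrist'):
    m,im=grab(n,n+'0.png'); R=cv2.Rodrigues(np.float64(m['rvec']))[0]
    print(n,m,'pos',-R.T@np.float64(m['tvec']).ravel()); a.append(im)
cv2.imwrite('pics/two.png',cv2.resize(np.vstack([a[0],a[1]]),(400,600)))
print(monitor.read_state())
E
```

```text
scene {'fx': 384.06980745432827, 'fy': 384.06980745432827, 'cx': 253.0393601751153, 'cy': 198.04465283067302, 'k1': -0.10445949338593219, 'rvec': array([ 1.25348389, -1.99743948,  1.09316522]), 'tvec': array([0.23817183, 0.31873856, 0.76304582])} pos [-0.33871954  0.40701749  0.67835452]
side {'fx': 425.65293692220826, 'fy': 425.65293692220826, 'cx': 259.80511653532085, 'cy': 194.08460507126478, 'k1': -0.06966031464374561, 'rvec': array([ 2.17941886, -0.34199272,  0.14528384]), 'tvec': array([-0.46792648,  0.17835996,  0.98309326])} pos [ 0.25716742 -0.80023745  0.71465009]
wrist {'fx': 298.4521213338207, 'fy': 298.4521213338207, 'cx': 253.36005583814276, 'cy': 188.84848118386125, 'k1': -0.0256067405997152, 'rvec': array([-2.34531938,  1.77836251,  0.21752722]), 'tvec': array([-0.59904203, -0.02898864,  0.39027493])} pos [ 0.22418553 -0.56016433  0.38465958]
{'t': 0.15, 'q': array([-1.38340031e+00,  1.30993524e-01,  1.48900627e+00,  1.51316040e-05,
        1.52296582e+00, -8.54299595e-02]), 'dq': array([ 0.00048068, -0.00048092, -0.00388025, -0.00067069,  0.00156663,
       -0.00092524]), 'joint_torque': array([ 1.88720864e-03, -5.60474825e+01, -4.92333627e+01,  7.69947027e-02,
        3.05500499e-02, -1.29902037e-04]), 'tool_pos': array([ 0.16159547, -0.57734541,  0.18083751]), 'orientation': array([-3.11104874e+00, -4.27038441e-01,  8.61566535e-05]), 'force': array([-0.22787916,  0.03774082, -0.95298388]), 'wrist_torque': array([ 0.02602236,  0.02306932, -0.01696004]), 'gripper_force': 0.0, 'opening': 0.09314814459109585}
```

View pics/scene0.png

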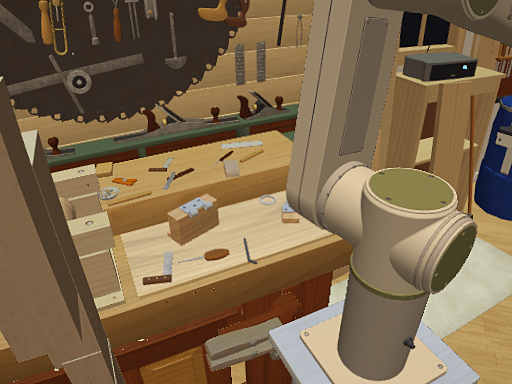

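View pics/side0.png

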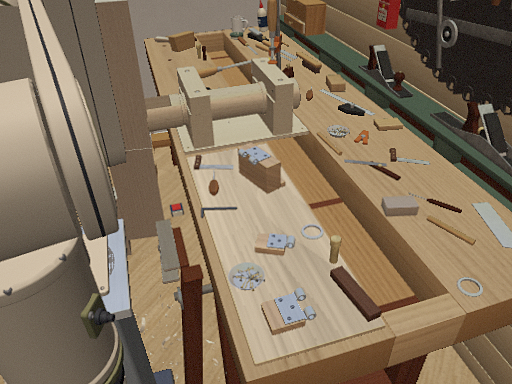

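The scene view shows the jamb at (192,218). In the side view the jamb is at (260,168), the single-knuckle flap at (272,242) and the two-knuckle flap at (288,312). Next I'll get rough positions and zoom in.

```bash
python3 - <<'E'
from h import *
im=cv2.imread('pics/side0.png'); m=eyes.camera_model('side')
s=cv2.imread('pics/scene0.png')
a=cv2.resize(im[218:268,240:340],None,fx=6,fy=6,interpolation=cv2.INTER_CUBIC)  #600x300
b=cv2.resize(im[140:195,225:295],None,fx=5,fy=5,interpolation=cv2.INTER_CUBIC)  #350x275
c=cv2.resize(s[185:250,160:225],None,fx=4.2,fy=4.2,interpolation=cv2.INTER_CUBIC)
C=np.zeros((300+275,640,3),np.uint8);C[:300,:600]=a;C[300:,:350]=b;C[300:573,352:352+273]=c
cv2.imwrite('pics/crop1.png',C)
for n,p,z in[('flap',(270,242),.037),('kn',(290,240),.037),('jamb',(257,154),.107),('ring',(312,231),.015),('dog',(335,260),.012),('dish',(247,276),.02),('pin',(220,209),.016),('board c',(180,150),.012)]: print(n,plane(m,p,z).round(3))
E
```

```text
flap [[ 0.485 -0.1    0.037]]
kn [[ 0.531 -0.109  0.037]]
jamb [[0.54  0.179 0.107]]
ring [[ 0.604 -0.073  0.015]]
dog [[ 0.616 -0.18   0.012]]
dish [[ 0.408 -0.171  0.02 ]]
pin [[0.406 0.086 0.016]]
board c [[0.352 0.441 0.012]]
```

View pics/crop1.png

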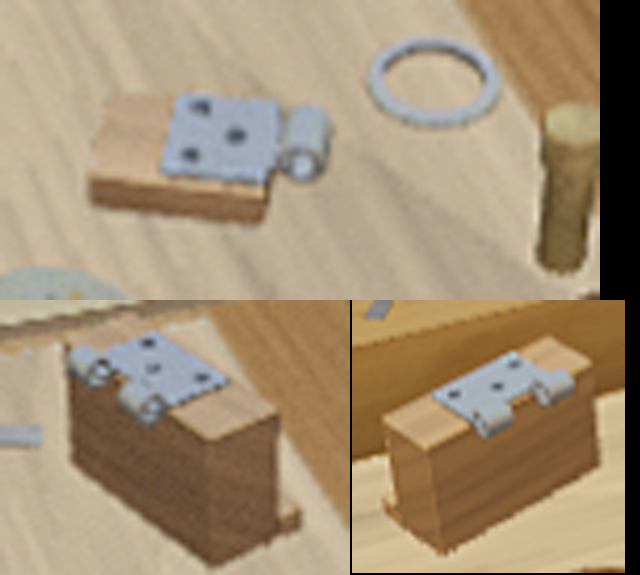

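The crop confirms the single-knuckle flap at about (0.49, -0.10) and shows the jamb's two knuckles facing the robot. I'll move the wrist camera over the flap.

Call:
{"fn": "arm_command", "kwargs": {"deltas": [[[1.5,2.65,0,0,0,-1.5],[1.5,2.65,0,0,0,-1.5],[1.5,2.65,0,0,0,-1.5],[1.5,2.65,0,0,0,-1.5],[1.5,2.65,0,0,0,-1.5],[1.5,2.65,0,0,0,-1.5],[1.5,2.65,0,0,0,-1.5],[1.5,2.65,0,0,0,-1.5],[1.5,2.65,0,0,0,-1.5]]], "gripper": 0.6}}

```text
t: 0.9
tool_pos: [0.297, -0.3378, 0.1814]
orientation: [-3.141, -0.056, 0.0]
force: [0.3, 0.3, -0.1]
opening: 0.0745
gripper_force: 0.0
```

Call:
{"fn": "arm_command", "kwargs": {"deltas": [[[1.5,2.65,0,0,0,-1.5],[1.5,2.65,0,0,0,-1.5],[1.5,2.65,0,0,0,-1.5],[1.5,2.65,0,0,0,-1.5],[1.5,2.65,0,0,0,-1.5],[1.5,2.65,0,0,0,-1.5],[1.5,2.65,0,0,0,-1.5],[1.5,2.65,0,0,0,-1.5],[1.5,2.65,0,0,0,-1.5],[0,0,0,0,0,0],[0,0,0,0,0,0]]]}}

```text
t: 1.82
tool_pos: [0.4319, -0.0996, 0.1814]
orientation: [-3.127, 0.306, 0.001]
force: [-0.1, -0.3, 0.4]
opening: 0.0745
gripper_force: 0.0
```

```bash
python3 - <<'E'
from h import *
s=monitor.read_state(); print({k:s[k] for k in('t','tool_pos','orientation','opening','q')})
m,im=grab('wrist','w1.png'); print(m)
print(proj(m,[[.485,-.1,.037],[.531,-.109,.037],s['tool_pos']]))
E
```

```text
{'t': 1.8167, 'tool_pos': array([ 0.43185206, -0.09956824,  0.18135071]), 'orientation': array([-3.12662915e+00,  3.05506504e-01,  9.97421223e-04]), 'opening': 0.0745395564864532, 'q': array([-3.42309728e-01, -3.06517820e-01,  1.90009281e+00, -8.30624588e-05,
        1.54865143e+00,  1.42329236e+00])}
{'fx': 298.4521213338207, 'fy': 298.4521213338207, 'cx': 253.36005583814276, 'cy': 188.84848118386125, 'k1': -0.0256067405997152, 'rvec': array([-1.88967531,  2.29836203,  0.27924836]), 'tvec': array([-0.01443455,  0.40115689,  0.49563575])}
[[244.5302333  127.00349503]
 [244.19134274  84.00737002]
 [252.9609659  209.06291411]]
```

View pics/w1.png

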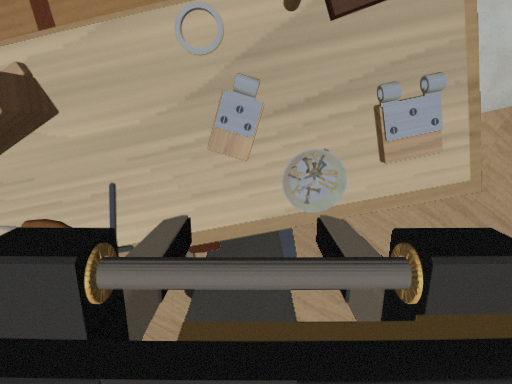

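The wrist view shows the flap's leaf at (240,112), its knuckle at (246,84) and its wood end at (228,145). It is turned about 17° clockwise in the image. I'll measure its pose now.

```bash
python3 - <<'E'
from h import *
im=cv2.imread('pics/w1.png'); m=eyes.camera_model('wrist')
x0,y0=195,65; c=im[y0:170,x0:280].astype(int)
B,G,R=c[...,0],c[...,1],c[...,2]
leaf=((B-R)>-8).astype(np.uint8)
hsv=cv2.cvtColor(c.astype(np.uint8),cv2.COLOR_BGR2HSV)
print('board hsv',hsv[5,5],'wood',hsv[80,40],'leaf',hsv[40,55])
def big(mask):
    cs,_=cv2.findContours(mask,cv2.RETR_EXTERNAL,cv2.CHAIN_APPROX_NONE); return max(cs,key=cv2.contourArea)
k=big(leaf); print('leaf area',cv2.contourArea(k)); 
M=np.zeros_like(leaf); cv2.drawContours(M,[k],-1,1,-1)
op=cv2.morphologyEx(M,cv2.MORPH_OPEN,np.ones((3,3),np.uint8))
wood=((hsv[...,1]>hsv[5,5,1]+18)&(M==0)).astype(np.uint8)
w=big(wood); r=cv2.minAreaRect(w); print('wood rect',r)
for nm,kk,z in(('wood',w,.032),):
    b=cv2.boxPoints(cv2.minAreaRect(kk))+[x0,y0]; P=plane(m,b,z); print(nm,b.round(1).tolist(),P.round(4).tolist())
ov=c.astype(np.uint8).copy(); cv2.drawContours(ov,[k],-1,(0,0,255),1); cv2.drawContours(ov,[w],-1,(0,255,0),1)
cv2.imwrite('pics/ov1.png',np.hstack([cv2.resize(a,None,fx=4.6,fy=4.6,interpolation=cv2.INTER_NEAREST) for a in(c.astype(np.uint8),ov)]))
E
```

```text
board hsv [ 18  63 165] wood [ 16  73 167] leaf [107  29 157]
leaf area 1490.0
wood rect ((59.86697006225586, 66.61009216308594), (1.6283046007156372, 59.481014251708984), 16.699243545532227)
wood [[245.5, 159.9], [262.6, 102.9], [264.2, 103.4], [247.1, 160.3]] [[0.4466, -0.0944, 0.032], [0.5069, -0.1266, 0.032], [0.5061, -0.1283, 0.032], [0.4457, -0.0961, 0.032]]
```

View pics/ov1.png

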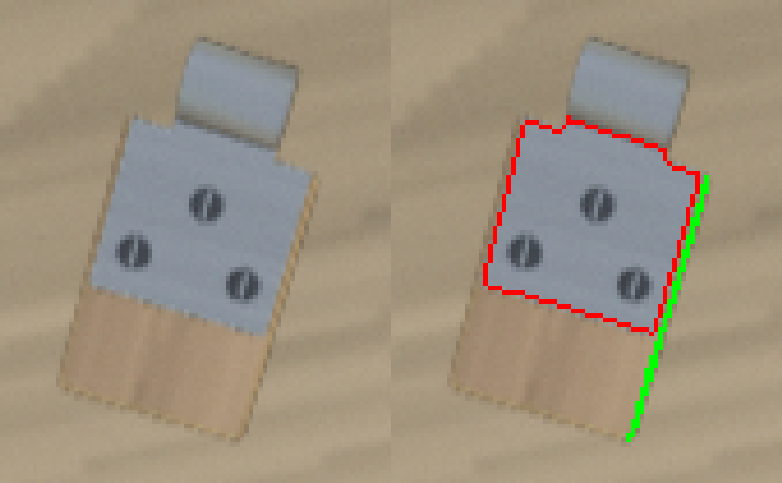

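The crop gives clean wood corners at about (208,149), (247,161), (264,103) and (223,90). I'll turn these into the flap pose.

```bash
python3 - <<'E'
from h import *
from scipy.spatial.transform import Rotation as Ro
m=eyes.camera_model('wrist')
P=plane(m,np.array([(60,385),(240,440),(317,175),(128,117)])/4.6+[195,65],.032)[:,:2]
print(P.round(4)); c=P.mean(0)
d=[P[3]-P[0],P[2]-P[1]]; e=[P[0]-P[1],P[3]-P[2]]
print('c',c.round(4),'len',[np.linalg.norm(v).round(4) for v in d+e])
a=[np.degrees(np.arctan2(v[1],v[0])) for v in d]+[np.degrees(np.arctan2(-v[0],v[1])) for v in e];print('yaw',np.round(a,1))
kk=plane(m,np.array([(200,38),(298,68),(278,148),(178,124)])/4.6+[195,65],.040)[:,:2].mean(0); print('knuckle',kk, 'yaw c->k',np.degrees(np.arctan2(*(kk-c)[::-1])),np.linalg.norm(kk-c))
s=monitor.read_state(); R=Ro.from_rotvec(s['orientation']).as_matrix(); print(R.round(3),np.degrees(np.arctan2(R[1,0],R[0,0])))
print('delta cm',(c-s['tool_pos'][:2])*100)
E
```

```text
[[ 0.4683 -0.0536]
 [ 0.4453 -0.0961]
 [ 0.5065 -0.128 ]
 [ 0.5291 -0.085 ]]
c [ 0.4873 -0.0907] len [np.float64(0.0684), np.float64(0.069), np.float64(0.0483), np.float64(0.0486)]
yaw [-27.3 -27.6 -28.4 -27.7]
knuckle [ 0.52808519 -0.11274894] yaw c->k -28.380381815347395 0.04639600637395967
[[ 0.981 -0.195 -0.001]
 [-0.195 -0.981 -0.   ]
 [-0.001  0.    -1.   ]] -11.239485768815754
delta cm [5.58345227 0.98318647]
```

Call:
{"fn": "arm_command", "kwargs": {"deltas": [[[0.9,0.15,-1,0,0,-2.75],[0.9,0.15,-1,0,0,-2.75],[0.9,0.15,-1,0,0,-2.75],[0.9,0.15,-1,0,0,-2.75],[0.95,0.15,-1,0,0,-2.75],[1.0,0.15,-1,0,0,-2.75],[0,0,-2,0,0,0],[0,0,-2,0,0,0],[0,0,-1.5,0,0,0],[0,0,-1.5,0,0,0],[0,0,0,0,0,0]]]}}

```text
t: 2.78
tool_pos: [0.484, -0.0926, 0.0481]
orientation: [3.048, -0.759, -0.009]
force: [-0.3, 0.6, -0.9]
opening: 0.0747
gripper_force: 0.0
```

```bash
python3 - <<'E'
from h import *
s=monitor.read_state(); print({k:s[k] for k in('t','tool_pos','orientation','force')}); print(([.4873,-.0907,.016]-s['tool_pos'])*100)
E
```

```text
{'t': 2.7833, 'tool_pos': array([ 0.48400003, -0.09257142,  0.0481464 ]), 'orientation': array([ 3.04841647, -0.75895949, -0.00907279]), 'force': array([-0.34432559,  0.61832678, -0.86134377])}
[ 0.32999689  0.18714156 -3.21464046]
```

Call:
{"fn": "arm_command", "kwargs": {"deltas": [[[0.15,0.1,-0.8,0,0,0],[0.15,0.1,-0.8,0,0,0],[0,0,-0.8,0,0,0],[0,0,-0.8,0,0,0],[0,0,0,0,0,0],[0,0,0,0,0,0]]]}}

```text
t: 3.28
tool_pos: [0.4896, -0.0896, 0.0191]
orientation: [-3.049, 0.756, 0.002]
force: [-0.2, 0.5, -0.2]
opening: 0.0743
gripper_force: 0.0
```

Call:
{"fn": "arm_command", "kwargs": {"deltas": [[[0,0,0,0,0,0],[0,0,0,0,0,0],[0,0,0,0,0,0],[0,0,0,0,0,0],[0,0,0,0,0,0],[0,0,0,0,0,0]]], "gripper": -1, "squeeze": 35}}

```text
t: 3.78
tool_pos: [0.4903, -0.0899, 0.0198]
orientation: [3.049, -0.756, 0.001]
force: [0.9, 0.6, 0.7]
opening: 0.039
gripper_force: 0.0
```

The opening is 39 mm with no grip force, but the flap is 50 mm wide. I'll take a look before moving.

```bash
python3 - <<'E'
from h import *
s=monitor.read_state(); print({k:s[k] for k in('t','tool_pos','force','opening','gripper_force')})
_,a=grab('wrist','w2.png'); _,b=grab('side','s2.png')
C=np.hstack([a[60:360,100:420],cv2.resize(b[190:310,200:350],(375,300))]); cv2.imwrite('pics/c2.png',C)
E
```

```text
{'t': 3.7833, 'tool_pos': array([ 0.49031733, -0.08986029,  0.01983438]), 'force': array([0.86770971, 0.63421725, 0.73409219]), 'opening': 0.039000854297765446, 'gripper_force': 0.0}
```

View pics/c2.png

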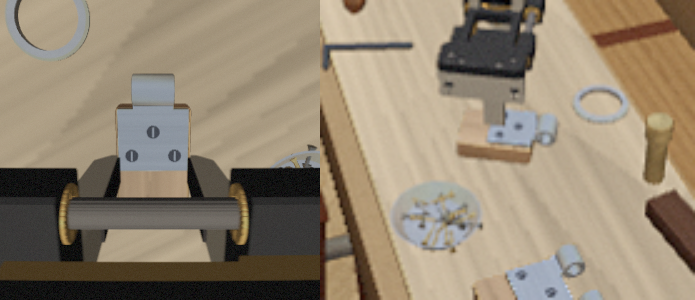

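```bash
python3 - <<'E'
from h import *
s=monitor.read_state(); print({k:s[k] for k in('t','tool_pos','force','opening','gripper_force')})
b=cv2.imread('pics/s2.png'); a=cv2.imread('pics/w2.png')
cv2.imwrite('pics/c3.png',np.hstack([cv2.resize(b[195:275,240:310],None,fx=6,fy=6,interpolation=cv2.INTER_CUBIC),cv2.resize(a[130:300,190:315],None,fx=2.8,fy=2.8,interpolation=cv2.INTER_CUBIC)[:480]] if 0 else [cv2.resize(b[195:275,240:310],(420,480),interpolation=cv2.INTER_CUBIC),cv2.resize(a[130:310,190:320],(347,480),interpolation=cv2.INTER_CUBIC)]))
m=eyes.camera_model('side'); print(proj(m,[s['tool_pos']])); m=eyes.camera_model('wrist')
print(proj(m,[s['tool_pos'],[.4683,-.0536,.032],[.4453,-.0961,.032],[.5065,-.128,.032],[.5291,-.085,.032],[.528,-.1127,.04]]).round(0).tolist())
E
```

```text
{'t': 3.8833, 'tool_pos': array([ 0.49023713, -0.08982614,  0.01973864]), 'force': array([-0.99063708, -0.80419189,  0.08278273]), 'opening': 0.031070982141599642, 'gripper_force': 0.0}
[[270.88172724 244.0516297 ]]
[[253.0, 209.0], [222.0, 264.0], [290.0, 264.0], [293.0, 168.0], [218.0, 168.0], [257.0, 151.0]]
```

View pics/c3.png

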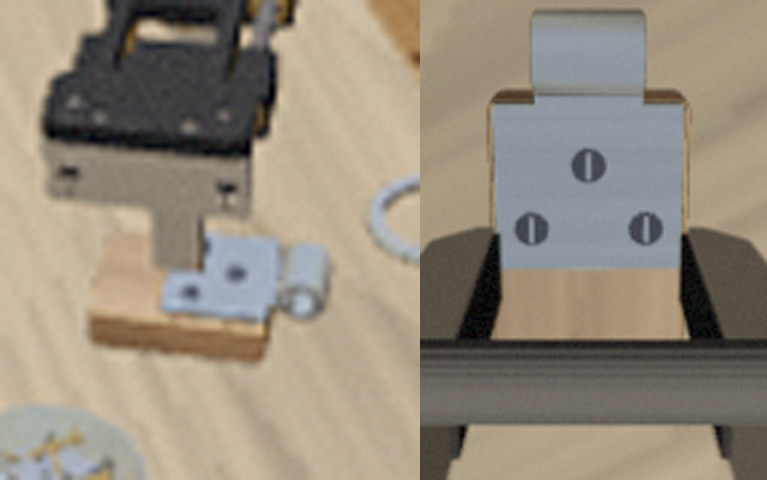

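The opening is now 31 mm and still closing. The fingertips are hovering above the flap even though the reading says z=0.02. I'll check the heights.

```bash
python3 - <<'E'
from h import *
s=monitor.read_state(); m=eyes.camera_model('wrist'); ms=eyes.camera_model('side')
R=cv2.Rodrigues(m['rvec'])[0]; t=np.float64(m['tvec']).ravel()
print('cam pos',-R.T@t,'axis',R[2], 'TCP in cam',R@s['tool_pos']+t)
kn_w=np.array([588,55])/2.67+[190,130]; 
kn_s=np.array([300,275])/6+[240,195]
print('tri knuckle',tri([(m,kn_w),(ms,kn_s)]), 'depth of knuckle by 26mm', m['fx']*.026/((645-532)/2.67),'model depth',(R@np.array([.528,-.1127,.040])+t)[2])
# front finger tip
u=np.array([-.466,-.885,0])
for z in(.02,.03,.04,.05): print(z,proj(ms,[np.r_[s['tool_pos'][:2],z]+u*.018,np.r_[s['tool_pos'][:2],z]+u*.035]).round(1).tolist())
E
```

```text
cam pos [ 0.54757741 -0.12064869  0.22367109] axis [-0.21084907  0.11147493 -0.9711416 ] TCP in cam [-0.00045035  0.01458058  0.21357337]
tri knuckle [ 0.50491969 -0.17302244  0.09824373] depth of knuckle by 26mm 0.18334996692914893 model depth 0.1833845954983442
0.02 [[269.6, 249.1], [268.4, 254.2]]
0.03 [[269.6, 246.0], [268.4, 251.0]]
0.04 [[269.6, 242.9], [268.4, 247.9]]
0.05 [[269.6, 239.7], [268.3, 244.7]]
```

The wrist and side geometry both put the visible fingertips 30–40 mm behind the reported TCP. I'll reopen the gripper and descend in small steps, watching the force.

Call:
{"fn": "arm_command", "kwargs": {"deltas": [[[0,0,0,0,0,0],[0,0,0,0,0,0],[0,0,0,0,0,0],[0,0,0,0,0,0],[0,0,0,0,0,0],[0,0,0,0,0,0],[0,0,0,0,0,0],[0,0,0,0,0,0]]], "gripper": 0.5}}

```text
t: 4.55
tool_pos: [0.4902, -0.0898, 0.0196]
orientation: [3.049, -0.757, 0.0]
force: [1.1, 0.7, 0.7]
opening: 0.0698
gripper_force: 0.0
```

Call:
{"fn": "arm_command", "kwargs": {"deltas": [[[0,0,-0.2,0,0,0],[0,0,-0.2,0,0,0],[0,0,-0.2,0,0,0],[0,0,0,0,0,0]]]}}

```text
t: 4.88
tool_pos: [0.4897, -0.0897, 0.013]
orientation: [-3.049, 0.757, 0.002]
force: [-0.4, -1.0, -0.2]
opening: 0.0696
gripper_force: 0.0
```

```bash
python3 - <<'E'
from h import *
s=monitor.read_state(); print({k:s[k] for k in('t','q','tool_pos','force','opening','gripper_force','joint_torque')})
grab('wrist','w3.png');grab('side','s3.png')
E
```

```text
{'t': 4.8833, 'q': array([-2.84163949e-01,  8.36454332e-03,  1.93692739e+00,  3.94712175e-05,
        1.19726570e+00,  1.77306957e+00]), 'tool_pos': array([ 0.48969816, -0.08967021,  0.01296418]), 'force': array([-0.39243873, -1.02475562, -0.19183429]), 'opening': 0.06962870096024443, 'gripper_force': 0.0, 'joint_torque': array([-1.96619140e-02, -4.49503112e+01, -4.46606576e+01, -9.70318579e-04,
       -2.24220017e-01, -6.03918306e-05])}
```

Call:
{"fn": "arm_command", "kwargs": {"deltas": [[[0,0,-0.2,0,0,0],[0,0,-0.2,0,0,0],[0,0,-0.2,0,0,0],[0,0,0,0,0,0]]]}}

```text
t: 5.32
tool_pos: [0.4898, -0.0897, 0.007]
orientation: [-3.049, 0.757, 0.001]
force: [0.7, 0.6, 0.4]
opening: 0.0699
gripper_force: 0.0
```

There is no contact at z=0.007, which is below the board's top, so the fingertips really are higher than reported. I'll keep going down.

Call:
{"fn": "arm_command", "kwargs": {"deltas": [[[0,0,-0.25,0,0,0],[0,0,-0.25,0,0,0],[0,0,-0.25,0,0,0],[0,0,-0.25,0,0,0],[0,0,0,0,0,0]]]}}

```text
t: 5.73
tool_pos: [0.4896, -0.0896, -0.0031]
orientation: [-3.049, 0.757, 0.002]
force: [0.5, 0.9, 0.5]
opening: 0.0697
gripper_force: 0.0
```

```bash
python3 - <<'E'
from h import *
s=monitor.read_state(); print({k:s[k] for k in('t','tool_pos','force')})
_,a=grab('wrist','w4.png');_,b=grab('side','s4.png')
cv2.imwrite('pics/c4.png',np.hstack([cv2.resize(b[195:275,240:310],(420,480),interpolation=cv2.INTER_CUBIC),cv2.resize(a[130:310,180:315],(360,480),interpolation=cv2.INTER_CUBIC)]))
E
```

```text
{'t': 5.7333, 'tool_pos': array([ 0.4896489 , -0.08964209, -0.00311408]), 'force': array([0.53873113, 0.88380834, 0.4783687 ])}
```

View pics/c4.png

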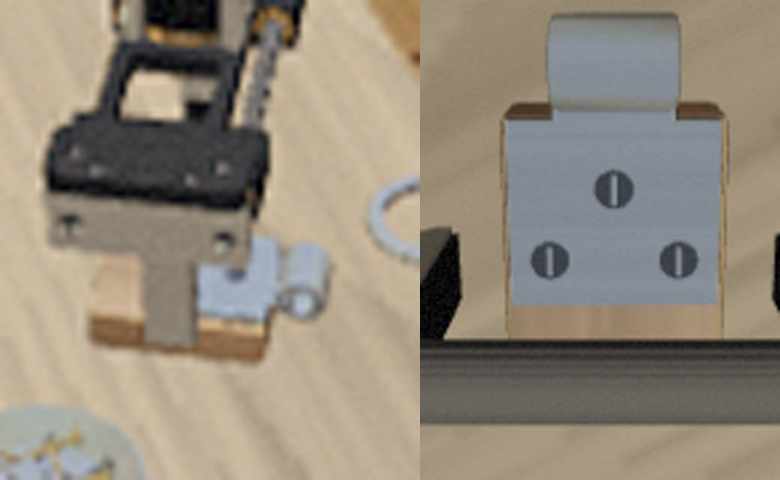

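The front finger now overlaps the wood's near face, with its tip at about (269,252) in the side view. I'll go down another 10 mm.

Call:
{"fn": "arm_command", "kwargs": {"deltas": [[[0,0,-0.25,0,0,0],[0,0,-0.25,0,0,0],[0,0,-0.2,0,0,0],[0,0,-0.2,0,0,0],[0,0,-0.1,0,0,0],[0,0,0,0,0,0]]]}}

```text
t: 6.33
tool_pos: [0.4899, -0.0897, -0.0128]
orientation: [-3.049, 0.757, 0.001]
force: [-0.9, -0.8, 0.4]
opening: 0.0694
gripper_force: 0.0
```

Call:
{"fn": "arm_command", "kwargs": {"deltas": [[[0,0,-0.15,0,0,0],[0,0,-0.15,0,0,0],[0,0,0,0,0,0]]]}}

```text
t: 6.58
tool_pos: [0.49, -0.0898, -0.0157]
orientation: [-3.049, 0.757, 0.001]
force: [0.1, -0.5, 0.7]
opening: 0.0698
gripper_force: 0.0
```

Call:
{"fn": "arm_command", "kwargs": {"deltas": [[[0,0,0,0,0,0],[0,0,0,0,0,0],[0,0,0,0,0,0],[0,0,0,0,0,0],[0,0,0,0,0,0],[0,0,0,0,0,0]]], "gripper": -1, "squeeze": 45}}

```text
t: 7.08
tool_pos: [0.4903, -0.0898, -0.0153]
orientation: [-3.049, 0.757, -0.0]
force: [-0.1, -0.8, 1.0]
opening: 0.0497
gripper_force: 45.0
```

The flap is gripped: 49.7 mm opening at 45 N. Now I'll lift it.

Call:
{"fn": "arm_command", "kwargs": {"deltas": [[[0,0,0.3,0,0,0],[0,0,0.7,0,0,0],[0,0,1.2,0,0,0],[0,0,1.6,0,0,0],[0,0,1.6,0,0,0],[0,0,1.6,0,0,0],[0,0,1.6,0,0,0],[0,0,1.6,0,0,0],[0,0,1.2,0,0,0],[0,0,0.6,0,0,0],[0,0,0,0,0,0]]]}}

```text
t: 8.0
tool_pos: [0.4915, -0.0902, 0.1069]
orientation: [3.049, -0.757, 0.005]
force: [0.5, 0.9, -0.6]
opening: 0.0494
gripper_force: 45.0
```

```bash
python3 - <<'E'
from h import *
s=monitor.read_state(); print({k:s[k] for k in('t','tool_pos','orientation','force','opening','gripper_force')})
_,a=grab('wrist','w5.png');m,b=grab('side','s5.png'); ms,c=grab('scene','sc5.png')
# jamb: project rough model for reference
C=np.zeros((560,800,3),np.uint8)
C[:280,:350]=cv2.resize(b[140:196,225:295],(350,280),interpolation=cv2.INTER_CUBIC)
C[280:,:350]=cv2.resize(c[190:246,160:230],(350,280),interpolation=cv2.INTER_CUBIC)
C[:480,350:800]=cv2.resize(a[120:280,180:330],(450,480),interpolation=cv2.INTER_CUBIC)
cv2.imwrite('pics/c5.png',C)
E
```

```text
{'t': 8.0, 'tool_pos': array([ 0.49149017, -0.09020723,  0.10689267]), 'orientation': array([ 3.04898919, -0.75652242,  0.00546368]), 'force': array([ 0.46210617,  0.9419686 , -0.60590342]), 'opening': 0.04935811303796939, 'gripper_force': 44.998599886894226}
```

View pics/c5.png

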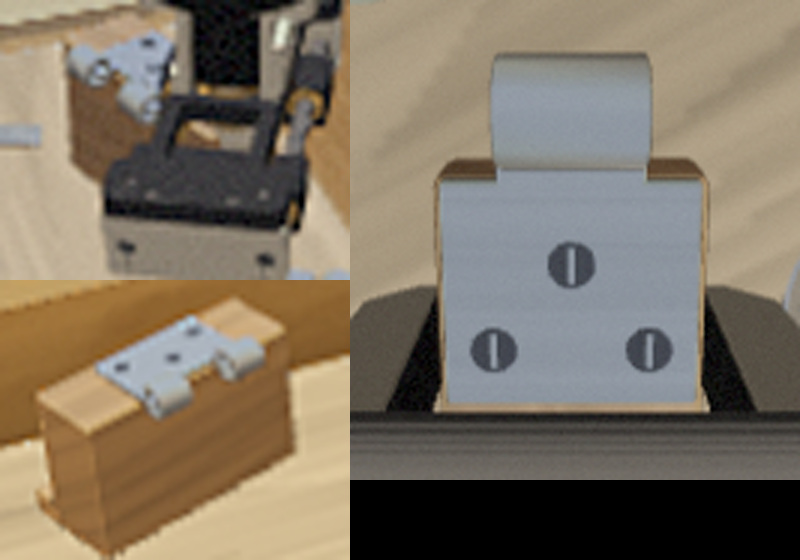

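The wrist view shows the flap square in the grip, with its knuckle spanning (227–280, 138–175). The scene crop shows all the jamb's corners and both knuckles. I'll compute the jamb's pose and the flap's position in the tool frame.

```bash
python3 - <<'E'
from h import *
from scipy.spatial.transform import Rotation as Ro
from scipy.optimize import least_squares
ms=eyes.camera_model('side');mc=eyes.camera_model('scene')
obs=[(mc,(181.6,245.4),(-25,70,0)),(mc,(178.4,220.4),(-25,70,90)),(mc,(167.6,213.4),(25,70,90)),(mc,(217.4,199),(-25,-70,90)),(mc,(218.4,225),(-25,-70,0)),(mc,(207.4,193.6),(25,-70,90)),
(ms,(267,167.4),(-25,-70,90)),(ms,(280.6,162),(25,-70,90)),(ms,(238.6,149),(-25,70,90)),(ms,(267.4,193.4),(-25,-70,0)),(ms,(255,161.6),(-37,-35,95)),(ms,(244.4,154),(-37,15,95)),(mc,(160+152/5,190+(402-280)/5),(-37,35,95)),(mc,(160+222/5,190+(360-280)/5),(-37,-15,95))]
def W(p,P):
    c,s=np.cos(p[2]),np.sin(p[2]); x,y,z=np.array(P)/1000; return [p[0]+c*x-s*y,p[1]+s*x+c*y,.012+z]
def f(p): return np.concatenate([proj(m,[W(p,P)])[0]-px for m,px,P in obs])
for sel,name in((obs,'both'),([o for o in obs if o[0] is mc],'scene'),([o for o in obs if o[0] is ms],'side')):
    r=least_squares(lambda p:np.concatenate([proj(m,[W(p,P)])[0]-px for m,px,P in sel]),[.56,.18,0],loss='soft_l1'); p=r.x
    print(name,p[:2].round(4),np.degrees(p[2]).round(2),'axis',np.round(W(p,(-37,0,95)),4),'res',np.abs(r.fun).max().round(2),r.fun.std().round(2))
# flap in tool frame
m=eyes.camera_model('wrist'); s=monitor.read_state(); T=s['tool_pos']; R=Ro.from_rotvec(s['orientation']).as_matrix()
print('TCP',T,'toolyaw',np.degrees(np.arctan2(R[1,0],R[0,0])))
def tool(px,h): return ((plane(m,px,T[2]+h)-T)@R*1000).round(1)
h=.0525
print('knuckle ends',tool([(227,156.5),(280.3,156.5)],h).tolist())
print('leaf far corners',tool([(210,180),(298,180)],h).tolist(),'leaf near',tool([(180+95/3,120+403/3),(180+354/3,120+403/3)],h).tolist())
print('knuckle far/near tangent', tool([(253.5,137.7),(253.5,175.5)],h).tolist())
o,_=ray(m,(253,150)); print('cam in tool',((o-T)@R*1000).round(1))
E
```

```text
both [0.5464 0.1893] 20.11 axis [0.5117 0.1765 0.107 ] res 2.35 0.85
scene [0.5449 0.1904] 20.75 axis [0.5103 0.1773 0.107 ] res 1.23 0.74
side [0.5476 0.1868] 18.47 axis [0.5125 0.1751 0.107 ] res 2.33 0.88
TCP [ 0.48956778 -0.08963902  0.10376253] toolyaw -27.870136653907803
knuckle ends [[44.9, -13.0, -52.6], [44.9, 14.2, -52.6]]
leaf far corners [[32.7, -22.1, -52.5], [32.7, 23.6, -52.5]] leaf near [[-9.4, -22.6, -52.5], [-9.4, 25.2, -52.5]]
knuckle far/near tangent [[54.3, 0.5, -52.6], [35.0, 0.5, -52.5]]
cam in tool [  65.1    0.4 -203.9]
```

Call:
{"fn": "arm_command", "kwargs": {"deltas": [[[-0.52,1.96,0,0,0,4],[-0.52,1.96,0,0,0,4],[-0.52,1.96,0,0,0,4],[-0.52,1.96,0,0,0,4],[-0.52,1.96,0,0,0,4],[-0.52,1.96,0,0,0,4],[-0.52,1.96,0,0,0,4],[-0.52,1.96,0,0,0,4],[-0.52,1.96,0,0,0,4],[-0.52,1.96,0,0,0,4],[-0.52,1.96,0,0,0,4],[-0.52,1.96,0,0,0,4]]]}}

```text
t: 9.15
tool_pos: [0.4265, 0.1461, 0.1033]
orientation: [3.092, 0.554, -0.004]
force: [1.1, -0.9, -1.2]
opening: 0.0496
gripper_force: 45.0
```

Call:
{"fn": "arm_command", "kwargs": {"deltas": [[[0,0,-0.5,0,0,0],[0,0,-1,0,0,0],[0,0,-1,0,0,0],[0,0,-1,0,0,0],[0,0,-1,0,0,0],[0,0,-0.4,0,0,0],[0,0,0,0,0,0],[0,0,0,0,0,0],[0,0,0,0,0,0]]]}}

```text
t: 9.9
tool_pos: [0.4283, 0.1453, 0.0561]
orientation: [-3.093, -0.548, -0.001]
force: [0.4, 0.4, -2.1]
opening: 0.0495
gripper_force: 45.0
```

```bash
python3 - <<'E'
from h import *
from scipy.spatial.transform import Rotation as Ro
s=monitor.read_state(); R=Ro.from_rotvec(s['orientation']).as_matrix()
print({k:s[k] for k in('t','tool_pos','force','opening','gripper_force')},R.round(3).tolist(),'yaw',np.degrees(np.arctan2(R[1,0],R[0,0])))
m,a=grab('wrist','w6.png')
T=s['tool_pos']
pk=proj(m,[T+R@np.array([.0448,0,-.0525])]); c,n=np.cos(np.radians(20.1)),np.sin(np.radians(20.1))
A=np.array([.5117,.1765,.107]); u=np.array([-n,c,0])
print('flap knuckle pred',pk.round(1),'jamb knuckle ends pred',proj(m,[A+u*k for k in(-.035,-.015,.015,.035)]).round(1).tolist())
cv2.imwrite('pics/c6.png',cv2.resize(a[20:220,140:370],(690,600),interpolation=cv2.INTER_CUBIC))
E
```

```text
{'t': 9.9, 'tool_pos': array([0.42825221, 0.14526398, 0.05606561]), 'force': array([ 0.44103679,  0.36251086, -2.10725121]), 'opening': 0.04950963720527606, 'gripper_force': 44.998599886894226} [[0.939, 0.344, 0.001], [0.344, -0.939, 0.0], [0.001, 0.0, -1.0]] yaw 20.10252010632815
flap knuckle pred [[253.4 156.3]] jamb knuckle ends pred [[324.8, 64.3], [283.3, 64.2], [221.0, 64.1], [179.5, 64.3]]
```

View pics/c6.png

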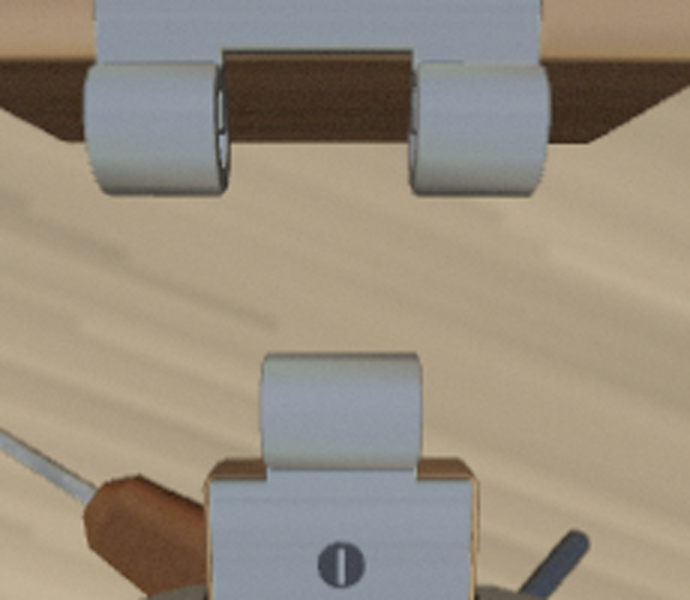

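The flap knuckle is at (227–281, 138–175) and the jamb knuckles are at (168–216) and (276–323) with their near edge at row 85. The yaw is aligned, and the flap is about 3.5 mm too far right. All ten views are used, so I'll measure the edges numerically to sub-pixel.

```bash
cat > meas.py <<'E'
from h import *
from scipy.spatial.transform import Rotation as Ro
def cross(p,first=True):
    # sub-pixel half-level crossing of profile at its steepest place
    g=np.abs(np.diff(p)); i=int(np.argmax(g)); lo,hi=np.median(p[:max(i-1,1)]),np.median(p[i+3:]); h=(lo+hi)/2
    for k in range(max(i-3,0),min(i+4,len(p)-1)):
        if (p[k]-h)*(p[k+1]-h)<=0: return k+(h-p[k])/(p[k+1]-p[k])
    return i+.5
def run(f,T,R,m,rows):
    im=cv2.imread('pics/'+f).astype(float); d=cv2.GaussianBlur(im[...,0]-im[...,2],(0,0),.6)
    V=lambda c0,c1,r0,r1: r0+cross(d[r0:r1,c0:c1].mean(1))
    H=lambda r0,r1,c0,c1: c0+cross(d[r0:r1,c0:c1].mean(0))
    return V,H
E
python3 - <<'E'
from meas import *
s=monitor.read_state(); T=s['tool_pos']; R=Ro.from_rotvec(s['orientation']).as_matrix(); m=eyes.camera_model('wrist'); print('T',T)
V,H=run('w6.png',T,R,m,0)
fl=V(232,276,130,148); jl=V(172,211,74,96); jr=V(281,318,74,96)
print('rows flap far',fl,'jamb near L,R',jl,jr)
fL,fR=H(146,158,218,240),H(146,158,268,292); jL,jR=H(50,66,155,180),H(50,66,312,335)
gi=H(66,80,205,225),H(66,80,268,285)
print('cols flap',fL,fR,'jamb outer',jL,jR,'inner',gi)
def tray(px):
    o,d=ray(m,px); return (o-T)@R*1000,(d[0]@R)
def axis_x(px,h,sign):   # tangent to tube r=10 at height h (tool -z), circle on -sign side... solve x
    o,d=tray(px); dx,dz=d[0],d[2]; n=np.array([dz,-dx])/np.hypot(dx,dz)
    # |n.( [x,-h]-[ox,oz])|=10
    x0=o[0]+dx/dz*(-h-o[2]); return x0+sign*10/abs(n[0])
for h in(51.5,52.5,53.5): print(h,'flap x',axis_x((253,fl),h,-1),'jamb xL,xR',axis_x((192,jl),h,1),axis_x((300,jr),h,1))
def ywid(a,b,row,h):
    P=[]
    for c in(a,b):
        o,d=tray((c,row)); P.append((o+d*((-h-o[2])/d[2]))[1])
    return P
print('flap y (top)',ywid(fL,fR,152,62.5),'jamb y (top)',ywid(jL,jR,58,62.5),'gap',ywid(*gi,73,52.5))
E
```

```text
T [0.42842098 0.14538069 0.05629174]
rows flap far 137.8264298210952 jamb near L,R 84.49396196750544 84.75022926108053
cols flap 226.43289779198128 279.9796984421183 jamb outer 167.46198582877003 322.7970465495481 inner (np.float64(215.77274368876897), np.float64(275.90610309889036))
51.5 flap x 44.00818918863772 jamb xL,xR 89.79165529926176 89.65877671258139
52.5 flap x 44.07957804313679 jamb xL,xR 89.69440146083944 89.5623889775479
53.5 flap x 44.15096689763586 jamb xL,xR 89.59714762241713 89.4660012425144
flap y (top) [np.float64(-12.796302764016728), np.float64(12.582752554799413)] jamb y (top) [np.float64(-38.14248154955754), np.float64(30.726655235351014)] gap [np.float64(-18.051056528470085), np.float64(10.748845008179615)]
```

```bash
python3 - <<'E'
from meas import *
s=monitor.read_state(); T=s['tool_pos']; R=Ro.from_rotvec(s['orientation']).as_matrix(); m=eyes.camera_model('wrist'); print('T',T,s['t'])
def tray(px):
    o,d=ray(m,px); return (o-T)@R*1000,(d[0]@R)
def wid(a,b,row,h):
    P=[]
    for c in(a,b):
        o,d=tray((c,row)); P.append((o+d*((-h-o[2])/d[2]))[1])
    return P
def axis_x(px,h,sign):
    o,d=tray(px); dx,dz=d[0],d[2]; x0=o[0]+dx/dz*(-h-o[2]); return x0+sign*10*np.hypot(dx,dz)/abs(dz)
for f,z in(('w2.png',19.8),('w3.png',13.0),('w4.png',-3.1),('w5.png',None),('w6.png',None)):
    V,H=run(f,0,0,0,0); h=37-z if z is not None else 52.4
    fl=V(232,276,125,160); r=int(fl)+10
    a,b=H(r,r+10,215,241),H(r,r+10,266,295); y=wid(a,b,r+5,h+10)
    print(f,'h',h,'row',round(fl,2),'cols',round(a,2),round(b,2),'W',round(y[1]-y[0],2),'mid',round(sum(y)/2,2),'x',round(axis_x((253,fl),h,-1),2))
E
```

```text
T [0.42842098 0.14538069 0.05629174] 9.95
w2.png h 17.2 row 135.91 cols 230.87 274.18 W 25.61 mid -0.54 x 42.74
w3.png h 24.0 row 135.82 cols 229.64 274.75 W 25.65 mid -0.71 x 43.23
w4.png h 40.1 row 137.61 cols 227.3 276.8 W 25.52 mid -0.72 x 43.31
w5.png h 52.4 row 140.13 cols 226.43 280.04 W 25.49 mid -0.09 x 42.92
w6.png h 52.4 row 139.1 cols 226.42 280.06 W 25.48 mid -0.09 x 43.43
```

The flap's height in the grip is confirmed. The knuckle width agrees before and after the lift, and the jamb's height agrees too. Needed moves: about 3.6 mm sideways, 1.7 mm down and 45 mm forward. I'll do the first part.

Call:
{"fn": "arm_command", "kwargs": {"deltas": [[[-0.12,0.34,-0.17,0,0,0],[0.38,0.14,0,0,0,0],[0.6,0.22,0,0,0,0],[0.6,0.22,0,0,0,0],[0.5,0.18,0,0,0,0],[0.28,0.1,0,0,0,0],[0,0,0,0,0,0],[0,0,0,0,0,0],[0,0,0,0,0,0],[0,0,0,0,0,0]]]}}

```text
t: 10.78
tool_pos: [0.4499, 0.1573, 0.0538]
orientation: [3.093, 0.549, -0.001]
force: [-0.5, 0.4, -1.6]
opening: 0.0493
gripper_force: 45.0
```

```bash
cat >> meas.py <<'E'
def report(f,fw,jw,jrow,jc=(172,211,281,318)):
    s=monitor.read_state(); m,_=grab('wrist',f); T=s['tool_pos']; R=Ro.from_rotvec(s['orientation']).as_matrix()
    V,H=run(f,0,0,0,0)
    def tr(px): o,d=ray(m,px); return (o-T)@R*1000,d[0]@R
    def ax(px,h,sg): o,d=tr(px); return o[0]+d[0]/d[2]*(-h-o[2])+sg*10*np.hypot(d[0],d[2])/abs(d[2])
    def yy(c,row,h): o,d=tr((c,row)); return (o+d*((-h-o[2])/d[2]))[1]
    hj=107-T[2]*1000
    fl=V(232,276,*fw); jl=V(jc[0],jc[1],*jw); jr=V(jc[2],jc[3],*jw)
    fy=[yy(H(146,158,*c),152,62.4) for c in((218,240),(268,292))]
    jy=[yy(H(jrow,jrow+14,*c),jrow+7,hj+10) for c in((150,185),(310,345))]
    xf=ax((253,fl),52.4,-1); xj=ax((192,jl),hj,1),ax((300,jr),hj,1)
    print('T',T.round(4),'yaw',np.degrees(np.arctan2(R[1,0],R[0,0])).round(2),'F',s['force'].round(1),'grip',s['gripper_force'],'t',s['t'])
    print('rows',fl,jl,jr,'xf',xf.round(2),'xj',np.round(xj,2),'advance',(np.mean(xj)-xf).round(2))
    print('flap y',np.round(fy,2),'jamb y',np.round(jy,2),'lateral',(np.mean(jy)-np.mean(fy)).round(2),'tooly',R[:,1].round(3),'dz to .0546',((.0546-T[2])*1000).round(2))
E
python3 - <<'E'
from meas import *
report('w7.png',(130,148),(122,142),100,(172,200,290,318))
E
```

```text
T [0.4499 0.1573 0.0538] yaw 20.13 F [-0.5  0.4 -1.6] grip 44.998637437820435 t 10.7833
rows 137.814237444941 134.91476765270673 135.81672441153046 xf 44.09 xj [65.64 65.2 ] advance 21.33
flap y [-12.8   12.59] jamb y [-34.39  34.59] lateral 0.21 tooly [ 0.344 -0.939 -0.   ] dz to .0546 0.79
```

Call:
{"fn": "arm_command", "kwargs": {"deltas": [[[0.25,0.09,0.05,0,0,0],[0.4,0.15,0,0,0,0],[0.4,0.15,0,0,0,0],[0.4,0.15,0,0,0,0],[0.24,0.08,0,0,0,0],[0,0,0,0,0,0],[0,0,0,0,0,0],[0,0,0,0,0,0],[0,0,0,0,0,0],[0,0,0,0,0,0],[0,0,0,0,0,0]]]}}

```text
t: 11.75
tool_pos: [0.467, 0.1636, 0.0544]
orientation: [3.093, 0.549, -0.0]
force: [-0.3, 0.3, -1.9]
opening: 0.0495
gripper_force: 45.0
```

```bash
python3 - <<'E'
from meas import *
report('w8.png',(130,148),(160,182),138,(176,190,316,330))
E
```

```text
T [0.467  0.1636 0.0544] yaw 20.13 F [-0.3  0.3 -1.9] grip 44.998615980148315 t 11.75
rows 137.83978348633636 169.8243223254122 170.08849768624523 xf 44.08 xj [48.   47.87] advance 3.86
flap y [-12.19  11.75] jamb y [-34.31  34.47] lateral 0.29 tooly [ 0.344 -0.939 -0.   ] dz to .0546 0.16
```

Height, lateral position and yaw are good. About 3 mm of advance remains.

Call:
{"fn": "arm_command", "kwargs": {"deltas": [[[0.1,0.03,0,0,0,0],[0.1,0.04,0,0,0,0],[0.08,0.03,0,0,0,0],[0,0,0,0,0,0],[0,0,0,0,0,0],[0,0,0,0,0,0],[0,0,0,0,0,0],[0,0,0,0,0,0],[0,0,0,0,0,0],[0,0,0,0,0,0]]]}}

```text
t: 12.63
tool_pos: [0.4699, 0.1646, 0.0544]
orientation: [3.093, 0.549, -0.0]
force: [0.1, 0.4, -1.1]
opening: 0.0499
gripper_force: 45.0
```

```bash
python3 - <<'E'
from meas import *
report('w9.png',(130,148),(160,186),140,(176,190,316,330))
s=monitor.read_state(); print(s['tool_pos'],s['force'],s['wrist_torque'])
E
```

```text
T [0.4699 0.1646 0.0544] yaw 20.13 F [ 0.1  0.4 -1.1] grip 44.9986606836319 t 12.6333
rows 133.10887758246625 175.3331898025634 175.64066596243833 xf 46.45 xj [45.16 45.02] advance -1.36
flap y [-12.26  11.79] jamb y [-34.    34.12] lateral 0.3 tooly [ 0.344 -0.939  0.   ] dz to .0546 0.16
[0.46984897 0.16458953 0.05440986] [ 0.42591055  0.13072977 -2.45083695] [0.06938095 0.0201419  0.00637849]
```

The remaining depth error is about 1 mm or less, using the fixed knuckle x of 44.1 against the jamb's 45.1. Height is within about 0.2 mm by the reading, sideways error is 0.3 mm, and I see no contact force. Handing in.

```bash
python3 -c "
from plant import ticket
print(ticket.close_job())"
```

```text
the job is handed in; nothing more can be done
None
```

I handed in the job with the single-knuckle flap held level in the gripper, its knuckle between the jamb's two knuckles. By my last measurements the bores are about 1 mm off in depth and well under 1 mm in height and sideways, with no sign of contact with the block; the verdict wasn't shown.

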